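# Park the louvred generator cover in the spring clip rack

### The job

The generator is open for service and its covers are off. Take the long louvred cover out of its wooden block and push it down, upright, between the spring clips of the empty rack until it is fully home on the rack's wooden base, centred along the rack, and let go. Leave the two short covers standing in their blocks.

Things in the scene. Friction and masses are not known exactly. Their poses are not given: they have to be found in the camera images.
- louvre_mid (a point): Centre of the long louvred cover: upright aluminium panel 160 mm long (y), 110 tall (z, up), 12 thick (x), 0.2 kg, four dark louvres on both faces (either may face either way). It stands in a fixed 42 mm tall, 90 mm long wood block, its lower 30 mm loose in a 14 mm groove: pull it straight up. The three covers stand one behind the other 100 mm apart, in any order.
- plain_mid (a point): Centre of a short plain cover, to be left alone: aluminium panel 100 mm long (y), 110 tall (z), 12 thick (x), upright in a like block.
- vent_mid (a point): Centre of a short cover with a dark round vent on each face, to be left alone: 100 mm long (y), 90 tall (z), 12 thick (x), upright in a like block.
- slot (a point): Middle of the empty fixed rack's slot floor, 20 mm over the table; y along the slot (ends open), x across. Spring clips 50 mm either side of the middle: 6 mm apart, mouths 30 mm wide, tips 58 mm above the floor. Pushing the panel in takes 10 to 18 N; clips hold it at any depth, it won't sink by itself. A like rack 155 mm before or behind holds a cover, top 125 mm over the table.
Not all that is in view belongs to the job. What is shaped like the part that bears louvre_mid but blue is not meant. What is shaped like the part that bears plain_mid but pink is not meant.

How it is judged (in metres and radians):
On the way:
1. the long cover is pushed down between the clips by the gripper, not dropped in (z of louvre_mid in the frame of slot between 0.066 and 0.1 m and horizontal distance between louvre_mid and slot below 0.03 m and contact force between the fingers and louvre_cover above 1 N), for 0.03 s.
At the end, for the whole second after the job is handed in: The long louvred cover stands in the empty rack's slot, released and at rest, upright and along it within 10 degrees, centred within 10 mm across and 20 mm along, its lower edge within 8 mm of the floor; the two short covers stand upright (10 degrees) within 30 mm of where they began (z of louvre_mid in the frame of slot between 0.047 and 0.063 m and x of louvre_mid in the frame of slot between -0.01 and 0.01 m and y of louvre_mid in the frame of slot between -0.02 and 0.02 m and angle between the y axis of louvre_mid and the y axis of slot, either way round below 0.175 rad and angle between each of louvre_mid, plain_mid, vent_mid's own z axis and vertical below 0.175 rad and linear speed of louvre_cover below 0.02 m/s and distance of each of plain_mid, vent_mid from where it was at the start of the episode below 0.03 m); the robot touches nothing.
It also fails if it takes over 42 s, if anything falls off the work surface, if the arm or the gripper's body presses on something with over 40 N, if the wrist force passes 120 N, or if a joint passes its speed limit or range.

### The arm

A 6-joint arm with a two-finger parallel gripper is mounted at the origin on the work surface. World frame = base frame: x ahead of the robot, y to its left, z up, the work surface at z = 0. Lengths are in m, angles in degrees, forces in N, time in s.
With the tool pointing down it reaches from about 0.4 to 0.825 m from the base axis. Payload 7 kg.
Tool frame: the origin (TCP) lies on the mounting face of the last link; the fingertips stand 178 mm ahead of it and the grasp point (between the pads) lies 159 mm ahead of it; z points along the fingers, y is the direction in which the jaws open and shut (so a half turn about z gives the same grasp; the last joint's range is limited). The gripper opens to 88 mm and grips with 3 to 60 N. Pads are 19 mm wide; open, the fingers measure 130 mm over their backs; the gripper's body (78 mm by 193 mm) begins 47 mm behind the grasp point.
Start: joints at [81.538, 20.546, 0.682, 0, -70.136, -16.507], TCP at [0.285, 0.612, 0.405] pointing down, gripper open.
Joint ranges: [-176.03, 176.03], [-82.01, 121.73], [-58.28, 71.71], [-173.87, 95.51], [-174.79, -0.11], [-173.66, 173.66]. Speed limits (degrees/s): [136.94, 136.94, 172.46, 180, 180, 180].

### API

Orientations are given as [roll, pitch, yaw] about the fixed x, y, z axes, in that order (R = Rz(yaw) Ry(pitch) Rx(roll)).
In Python, from plant import r gives the robot as it stands. The module is installed in compiled form; this text tells all that it offers.
- The arm moves only by the tool carry_out, never from a script. Its argument "plan" is a list of rows, each a list of 3 entries, a list of its own where there are three numbers: the shift along the tool's x, y, z in m, then the turn, a rotation vector about the tool's x, y, z in degrees, then the closure in counts, from 0 (fully open) to 255 (shut). In form: [[[x, y, z], [ax, ay, az], hand], ...]. A call has 1 to 12 rows; each row shifts and turns the commanded pose from where the row before left it, along the tool's axes as they then stand; what a row does not reach is not made up. A row lasts 1/12 s, in which the tool goes at most 41.7 mm and 7.16 degrees, less where a joint would pass 70% of its speed; a pose out of reach is approached as far as the arm can. A call is refused whole if a number of a shift passes 0.0417 or a number of a turn 7.16, either way. A call with a gripper value outside its range is refused whole. The fingers move at their own pace and stop on an object; "grip_force" is the grip in N (left out, the last holds). Time passes only in rows, so rows that do not move let the fingers close. It gives the time, the measured TCP pose, the force and the opening at its end, in the units of the state.
- r.get_state(): the state, without advancing time (a new reading comes with each control period).
- r.capture(name): name is "scene" or "top" or "wrist"; returns the picture (480x640x3 uint8, red, green, blue); there is no depth.
- r.get_calibration(name): a dict with "K" (3x3 intrinsics, pixels), "D" ([k1, k2, p1, p2, k3] as OpenCV has them; the pictures are not rectified), "rvec" (rotation vector, rad) and "tvec" (3), from world to camera coordinates, as OpenCV has them. Camera axes: x right, y down, z forward; pixel columns grow to the right and rows downward; lengths in m; the calibration is good to about 2 mm. A picture is of the moment at which its call begins: read the wrist's pose just before it. get_calibration takes no time and is no camera call; for the wrist camera it gives the pose at the moment of the call.
- r.close_job(): hands the job in, once; it reports no verdict.
The state is a dict: "time_s": time; "joints": joint angles; "qd": joint speeds; "joint_torque": joint torques, N m; "tcp_pos": TCP position; "eef_rot": TCP orientation; "contact_force": force on the tool from outside, world axes, zero at the start; "moment": the same for the moment, N m; "gripper_width": finger opening in m.
Only numpy, scipy, OpenCV 4.12 (cv2) and the standard library are available. Lean on these libraries where they do the work, as an engineer would, in place of code of your own. Each camera call takes 0.05 s, during which the arm holds its last target. There are 200 camera calls.

## Working session

There is one attempt and no reset: what is moved stays moved. The work goes in short steps, Python scripts to look and compute and a tool call to move; the robot and the scene stay as the last step left them, time stands still between calls to the robot, and variables do not carry over. Pictures are saved under pics/ and viewed, about 8 in all and at most 12, crops included, and the job is handed in when it is done.

Besides the shell and the picture viewer there is one more tool, called after "Call:" in YAML: its name, and indented under it one key for each argument. carry_out: Moves the arm, as the interface text tells. Its arguments: {"type":"object","properties":{"plan":{"type":"array","items":{"type":"array"}},"grip_force":{"type":"number"}},"required":["plan"]}

```bash
mkdir -p pics
python3 - <<'E'
from plant import r
import cv2
s=r.get_state();print({k:s[k] for k in('time_s','tcp_pos','eef_rot','gripper_width','contact_force')})
for n in('scene','top'):
    cv2.imwrite(f'pics/{n}0.png',r.capture(n)[:,:,::-1]);c=r.get_calibration(n);print(n,c)
E
```

```text
{'time_s': 0.0, 'tcp_pos': array([0.28483456, 0.61173901, 0.4037053 ]), 'eef_rot': array([ 1.79903977e+02, -8.40796172e-03, -2.49747251e+01]), 'gripper_width': 0.08771859782837384, 'contact_force': array([0.39657437, 0.21250978, 0.26346295])}
scene {'K': array([[475.79685306,   0.        , 315.49978812],
       [  0.        , 475.79685306, 242.14693456],
       [  0.        ,   0.        ,   1.        ]]), 'D': array([-0.11634197,  0.        ,  0.        ,  0.        ,  0.        ]), 'rvec': array([ 2.33024201,  0.9518435 , -0.31717306]), 'tvec': array([-0.34013066, -0.19915082,  0.93249778])}
top {'K': array([[465.74363446,   0.        , 315.79575873],
       [  0.        , 465.74363446, 237.10814584],
       [  0.        ,   0.        ,   1.        ]]), 'D': array([0.02258573, 0.        , 0.        , 0.        , 0.        ]), 'rvec': array([ 2.17970666, -2.12102012,  0.14593815]), 'tvec': array([-0.00925775,  0.46974048,  0.69761694])}
```

View pics/scene0.png

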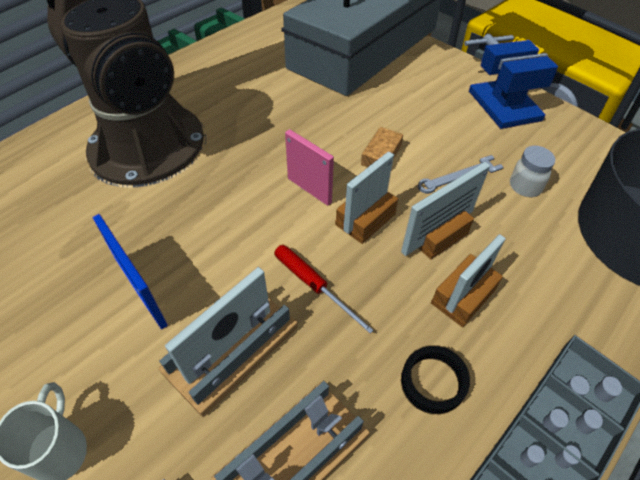

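View pics/top0.png

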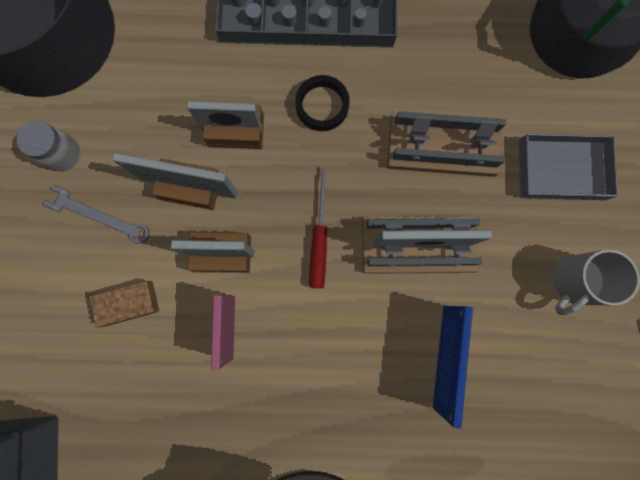

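The three covers standing in blocks, in scene pixels, are plain (368,190), louvred and long (447,208), and short with a dark vent (478,273). Blue (130,270) and pink (308,165) are decoys. The cover in the full rack (220,325) has a vent. The target is the louvred one, at (175,175) in top. The empty rack is at (447,143) in top. Next I'll view an enlarged crop to confirm.

Run:
```python
import cv2,numpy as np
s=cv2.imread('pics/scene0.png');t=cv2.imread('pics/top0.png')
R=lambda a,f:cv2.resize(a,None,fx=f,fy=f,interpolation=cv2.INTER_CUBIC)
a=R(s[150:270,390:520],3)[:300,:400]      # scene origin (390,150) x3
b=R(t[140:215,105:245],2.857)             # top origin (105,140) x2.857
b=cv2.resize(t[140:215,105:205+40],(400,214))
c=R(t[100:180,380:515],400/135*1.0)
H=600;o=np.zeros((H,800,3),np.uint8)
o[:a.shape[0],:a.shape[1]]=a
o[0:b.shape[0],400:800]=b
c=R(t[100:185,380:515],800/270);o[300:300+c.shape[0],:c.shape[1]]=c
d=R(s[370:480,210:380],400/170);o[300:300+d.shape[0],400:400+d.shape[1]]=d
cv2.imwrite('pics/crop1.png',o)
```

```text
(no output)
```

View pics/crop1.png

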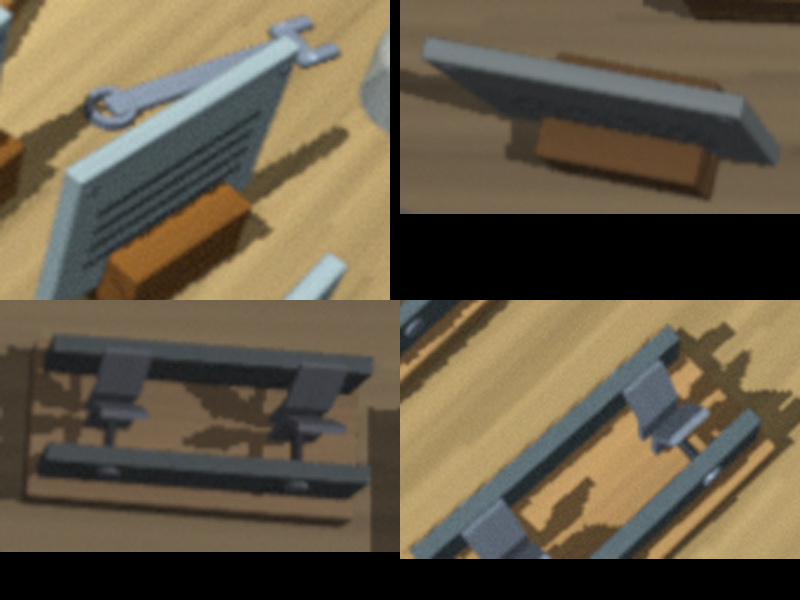

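The crop confirms it: dark louvres on a long cover. Now I'll cast rays from the corners I read off, triangulating where both views show them.

```bash
cat > h.py <<'E'
from plant import r
import cv2,numpy as np
def ray(n,uv,c=None):
    c=c or r.get_calibration(n); R=cv2.Rodrigues(c['rvec'])[0]
    p=cv2.undistortPoints(np.array(uv,float).reshape(-1,1,2),c['K'],c['D']).reshape(-1,2)
    d=np.c_[p,np.ones(len(p))]@R; return -R.T@c['tvec'], d/np.linalg.norm(d,axis=1)[:,None]
def onz(n,uv,z,c=None):
    o,d=ray(n,uv,c); return o+d*((z-o[2])/d[:,2])[:,None]
def tri(n1,a,n2,b,c1=None,c2=None):
    o1,d1=ray(n1,a,c1);o2,d2=ray(n2,b,c2);out=[]
    for u,v in zip(d1,d2):
        s=np.linalg.lstsq(np.c_[u,-v],o2-o1,rcond=None)[0];p,q=o1+s[0]*u,o2+s[1]*v
        out.append([*(p+q)/2,np.linalg.norm(p-q)])
    return np.array(out)
E
python3 - <<'E'
from h import *
np.set_printoptions(precision=4,suppress=True)
S=lambda P:[(390+x/3,150+y/3) for x,y in P]
T=lambda P:[(105+(x-400)/2.857,140+y/2.857) for x,y in P]
RT=lambda P:[(380+x/2.963,100+(y-300)/2.963) for x,y in P]
RS=lambda P:[(210+(x-400)/2.353,370+(y-300)/2.353) for x,y in P]
lt=T([(427,40),(424,58),(743,95),(740,118)]); ls=S([(300,45),(290,38),(82,183),(68,172)])
print('louvre tri\n',tri('top',lt,'scene',ls)); P=onz('top',lt,.122);print('top z.122\n',P,P.mean(0));print(np.linalg.norm(P[0]-P[2]))
Q=onz('scene',ls,.122);print('scene\n',Q,Q.mean(0))
a=RT([(45,447),(42,462),(52,336),(48,350)]);b=RS([(680,343),(668,327),(760,425),(748,411)])
X=tri('top',a,'scene',b);print('rails\n',X)
z=X[:,2].mean()
P=onz('top',RT([(52,336),(48,350),(373,360),(371,374),(45,447),(42,462),(370,468),(368,485)]),z);print(P,P.mean(0))
for i in(0,4): d=P[i]-P[i+2];print('yaw',np.degrees(np.arctan2(-d[0],d[1])),np.linalg.norm(d))
print('base',onz('top',RT([(33,343),(27,497),(350,521)]),.02))
E
```

```text
louvre tri
 [[0.5686 0.2899 0.1197 0.0022]
 [0.5608 0.2924 0.1174 0.0039]
 [0.5448 0.1331 0.1197 0.0006]
 [0.5345 0.1351 0.1173 0.0024]]
top z.122
 [[0.567  0.288  0.122 ]
 [0.5579 0.2887 0.122 ]
 [0.544  0.1324 0.122 ]
 [0.5324 0.1332 0.122 ]] [0.5503 0.2106 0.122 ]
0.15727911819709886
scene
 [[0.5699 0.2886 0.122 ]
 [0.5634 0.2894 0.122 ]
 [0.5459 0.1315 0.122 ]
 [0.5371 0.1324 0.122 ]] [0.5541 0.2104 0.122 ]
rails
 [[ 0.6125 -0.1175  0.0418  0.0023]
 [ 0.6029 -0.1159  0.0448  0.0011]
 [ 0.6729 -0.121   0.0447  0.0008]
 [ 0.6643 -0.1194  0.0453  0.0008]]
[[ 0.6729 -0.1214  0.0442]
 [ 0.665  -0.1193  0.0442]
 [ 0.6636 -0.293   0.0442]
 [ 0.6558 -0.2918  0.0442]
 [ 0.611  -0.118   0.0442]
 [ 0.6027 -0.1164  0.0442]
 [ 0.6038 -0.29    0.0442]
 [ 0.5945 -0.2887  0.0442]] [ 0.6337 -0.2048  0.0442]
yaw -3.103703363770752 0.17190209934680586
yaw -2.3990046766053066 0.1721785535991337
base [[ 0.6788 -0.115   0.02  ]
 [ 0.5905 -0.1124  0.02  ]
 [ 0.5815 -0.2883  0.02  ]]
```

The measurements agree with the given sizes:
- **Cover:** top centre about (0.552, 0.2105), 157 mm against 160, height 0.118 against 0.122, yaw about -8.6°.
- **Rack:** centre about (0.634, -0.205), yaw about -2.7°.

I'll turn the tool to yaw -98.6 and go above the cover.

Call:
carry_out:
  plan:
    - [[0,0,0],[0,0,6.13],0]
    - [[0,0,0],[0,0,6.13],0]
    - [[0,0,0],[0,0,6.13],0]
    - [[0,0,0],[0,0,6.13],0]
    - [[0,0,0],[0,0,6.13],0]
    - [[0,0,0],[0,0,6.13],0]
    - [[0,0,0],[0,0,6.13],0]
    - [[0,0,0],[0,0,6.13],0]
    - [[0,0,0],[0,0,6.13],0]
    - [[0,0,0],[0,0,6.13],0]
    - [[0,0,0],[0,0,6.13],0]
    - [[0,0,0],[0,0,6.13],0]
  grip_force: 60

```text
time_s: 1.1
tcp_pos: [0.2849, 0.6118, 0.4041]
eef_rot: [180.0, -0.1, -98.8]
contact_force: [0.0, -0.4, -0.8]
gripper_width: 0.0874
```

Call:
carry_out:
  plan:
    - [[0.0297,-0.027,0],[0,0,0],0]
    - [[0.0297,-0.027,0],[0,0,0],0]
    - [[0.0297,-0.027,0],[0,0,0],0]
    - [[0.0297,-0.027,0],[0,0,0],0]
    - [[0.0297,-0.027,0],[0,0,0],0]
    - [[0.0297,-0.027,0],[0,0,0],0]
    - [[0.0297,-0.027,0],[0,0,0],0]
    - [[0.0297,-0.027,0],[0,0,0],0]
    - [[0.0297,-0.027,0],[0,0,0],0]
    - [[0.0297,-0.027,0],[0,0,0],0]
    - [[0.0297,-0.027,0],[0,0,0],0]
    - [[0.0297,-0.027,0],[0,0,0],0]

```text
time_s: 2.1
tcp_pos: [0.5531, 0.2095, 0.4046]
eef_rot: [180.0, -0.0, -98.5]
contact_force: [0.6, 1.4, -0.4]
gripper_width: 0.0875
```

Run:
```python
from h import *
s=r.get_state();print(s['time_s'],s['tcp_pos'],s['eef_rot'],s['joints'],s['contact_force'])
c=r.get_calibration('wrist');print(c)
cv2.imwrite('pics/w1.png',r.capture('wrist')[:,:,::-1])
```

```text
2.1 [0.55310261 0.20952435 0.4045606 ] [ 1.79987586e+02 -3.89954228e-03 -9.85162543e+01] [ 3.96672870e+01  1.27492823e+01 -1.02373984e+01 -7.22506933e-03
 -6.70245027e+01 -4.81807209e+01] [ 0.59025686  1.3693529  -0.40955669]
{'K': array([[370.92286863,   0.        , 320.0980422 ],
       [  0.        , 370.92286863, 243.05767462],
       [  0.        ,   0.        ,   1.        ]]), 'D': array([-0.05679217,  0.        ,  0.        ,  0.        ,  0.        ]), 'rvec': array([-0.22690234, -3.07227584, -0.47911942]), 'tvec': array([ 0.51681468, -0.31261922,  0.30407355])}
```

View pics/w1.png

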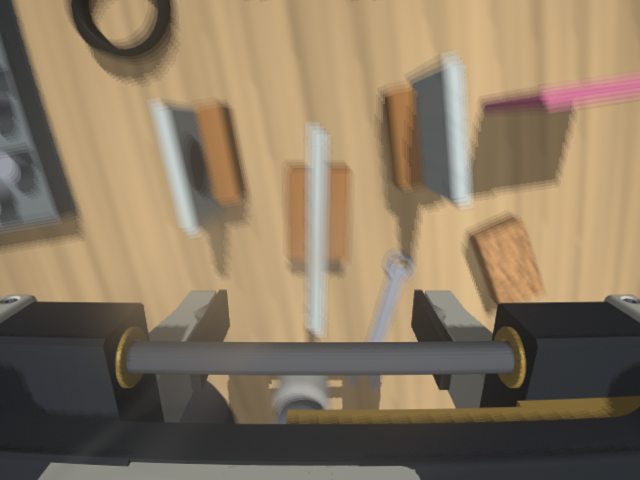

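The wrist view shows the cover upright and nearly in line with the image: top face corners about (310,124), (327,124), (307,335), (325,335), between the jaws. It is slightly blurred.

Run:
```python
from h import *
np.set_printoptions(precision=4,suppress=True)
g=cv2.cvtColor(r.capture('wrist'),cv2.COLOR_RGB2GRAY);c=r.get_calibration('wrist');print(r.get_state()['tcp_pos'])
cols=[]
for y in range(135,330,10):
    m=np.flatnonzero(g[y,295:345]>g[y,295:345].max()*0.8);cols.append((y,295+m[0],295+m[-1]))
print(cols)
P=onz('wrist',[(310,124),(327,124),(307,335),(325,335)],.122,c);print(P,P.mean(0))
Q=onz('wrist',[((a+b)/2,y) for y,a,b in cols],.122,c);k=np.polyfit(Q[:,1],Q[:,0],1);print('yaw',np.degrees(-np.arctan(k[0])),'x at y=.2105',np.polyval(k,.2105))
```

```text
[0.5545 0.2071 0.4041]
[(135, np.int64(295), np.int64(344)), (145, np.int64(295), np.int64(344)), (155, np.int64(295), np.int64(343)), (165, np.int64(295), np.int64(344)), (175, np.int64(321), np.int64(335)), (185, np.int64(321), np.int64(334)), (195, np.int64(321), np.int64(334)), (205, np.int64(320), np.int64(334)), (215, np.int64(320), np.int64(334)), (225, np.int64(320), np.int64(334)), (235, np.int64(320), np.int64(333)), (245, np.int64(320), np.int64(333)), (255, np.int64(320), np.int64(333)), (265, np.int64(320), np.int64(333)), (275, np.int64(320), np.int64(332)), (285, np.int64(295), np.int64(344)), (295, np.int64(295), np.int64(340)), (305, np.int64(295), np.int64(342)), (315, np.int64(295), np.int64(344)), (325, np.int64(295), np.int64(344))]
[[0.5488 0.1224 0.122 ]
 [0.5373 0.1242 0.122 ]
 [0.5773 0.2831 0.122 ]
 [0.5629 0.2853 0.122 ]] [0.5566 0.2038 0.122 ]
yaw -9.452921337890958 x at y=.2105 0.5530732635002739
```

Run:
```python
from h import *
np.set_printoptions(precision=4,suppress=True)
im=r.capture('wrist');g=cv2.cvtColor(im,cv2.COLOR_RGB2HSV);c=r.get_calibration('wrist');s=r.get_state();print(s['tcp_pos'],s['eef_rot'])
h=(g[:,:,1]<50)&(g[:,:,2]>120);h[:, :295]=0;h[:,355:]=0;h[345:]=0;h[:90]=0
n,l,st,_=cv2.connectedComponentsWithStats(h.astype(np.uint8));i=1+st[1:,4].argmax();print(st[i])
ys,xs=np.nonzero(l==i);b=cv2.minAreaRect(np.c_[xs,ys].astype(np.float32));B=cv2.boxPoints(b);print(b)
P=onz('wrist',B,.122,c);print(P,P.mean(0))
e=[(P[j]+P[(j+1)%4])/2 for j in range(4)];d=max((e[0]-e[2],e[1]-e[3]),key=np.linalg.norm);d*=np.sign(d[1]);print(np.linalg.norm(d),np.degrees(np.arctan2(-d[0],d[1])))
```

```text
[0.5536 0.2088 0.404 ] [179.9522  -0.0519 -98.7841]
[ 315  135   21  207 3409]
((324.9913635253906, 238.0113983154297), (19.022546768188477, 206.05377197265625), 0.32740089297294617)
[[0.5709 0.2915 0.122 ]
 [0.5449 0.132  0.122 ]
 [0.532  0.1341 0.122 ]
 [0.5555 0.2939 0.122 ]] [0.5508 0.2129 0.122 ]
0.16155737425995423 -8.809225318979484
```

Centre is about (0.552, 0.212), yaw -8.8°, length 161.5 mm, so it is aligned. I'll descend 140 mm and close.

Call:
carry_out:
  plan:
    - [[-0.001,0.001,0.012],[0,0,0],0]
    - [[-0.001,0,0.016],[0,0,0],0]
    - [[0,0,0.016],[0,0,0],0]
    - [[0,0,0.016],[0,0,0],0]
    - [[0,0,0.016],[0,0,0],0]
    - [[0,0,0.016],[0,0,0],0]
    - [[0,0,0.012],[0,0,0],0]
    - [[0,0,0.012],[0,0,0],0]
    - [[0,0,0.012],[0,0,0],0]
    - [[0,0,0.012],[0,0,0],0]
    - [[0,0,0],[0,0,0],0]
    - [[0,0,0],[0,0,0],0]

```text
time_s: 3.25
tcp_pos: [0.5513, 0.2141, 0.2642]
eef_rot: [179.9, -0.1, -98.5]
contact_force: [-0.2, 0.3, 0.4]
gripper_width: 0.0879
```

Call:
carry_out:
  plan:
    - [[0,0,0],[0,0,0],255]
    - [[0,0,0],[0,0,0],255]
    - [[0,0,0],[0,0,0],255]
    - [[0,0,0],[0,0,0],255]
    - [[0,0,0],[0,0,0],255]
    - [[0,0,0],[0,0,0],255]
    - [[0,0,0],[0,0,0],255]
    - [[0,0,0],[0,0,0],255]
    - [[0,0,0],[0,0,0],255]
    - [[0,0,0],[0,0,0],255]

```text
time_s: 4.08
tcp_pos: [0.5518, 0.2135, 0.2646]
eef_rot: [180.0, -0.0, -98.5]
contact_force: [0.1, -0.3, -1.0]
gripper_width: 0.0264
```

Call:
carry_out:
  plan:
    - [[0,0,0],[0,0,0],255]
    - [[0,0,0],[0,0,0],255]
    - [[0,0,0],[0,0,0],255]
    - [[0,0,0],[0,0,0],255]
    - [[0,0,0],[0,0,0],255]
    - [[0,0,0],[0,0,0],255]

```text
time_s: 4.58
tcp_pos: [0.5518, 0.2135, 0.2646]
eef_rot: [180.0, 0.0, -98.5]
contact_force: [0.6, 0.4, -0.8]
gripper_width: 0.0114
```

Gripped at 11.4 mm. I'll lift 150 mm straight up.

Call:
carry_out:
  plan:
    - [[0,0,-0.005],[0,0,0],255]
    - [[0,0,-0.01],[0,0,0],255]
    - [[0,0,-0.013],[0,0,0],255]
    - [[0,0,-0.013],[0,0,0],255]
    - [[0,0,-0.014],[0,0,0],255]
    - [[0,0,-0.016],[0,0,0],255]
    - [[0,0,-0.016],[0,0,0],255]
    - [[0,0,-0.016],[0,0,0],255]
    - [[0,0,-0.016],[0,0,0],255]
    - [[0,0,-0.016],[0,0,0],255]
    - [[0,0,-0.015],[0,0,0],255]
    - [[0,0,0],[0,0,0],255]

```text
time_s: 5.58
tcp_pos: [0.5521, 0.2136, 0.4189]
eef_rot: [-179.8, 0.2, -98.5]
contact_force: [0.2, 1.1, -0.1]
gripper_width: 0.0114
```

Run:
```python
from h import *
s=r.get_state();print(s['time_s'],s['tcp_pos'],s['eef_rot'],s['contact_force'],s['moment'])
cv2.imwrite('pics/s2.png',r.capture('scene')[:,:,::-1])
```

```text
5.5833 [0.55209008 0.21355223 0.41891545] [-179.76532811    0.18348571  -98.498641  ] [ 0.22643411  1.11978864 -0.14037902] [ 0.14841931 -0.25530646  0.01017514]
```

View pics/s2.png

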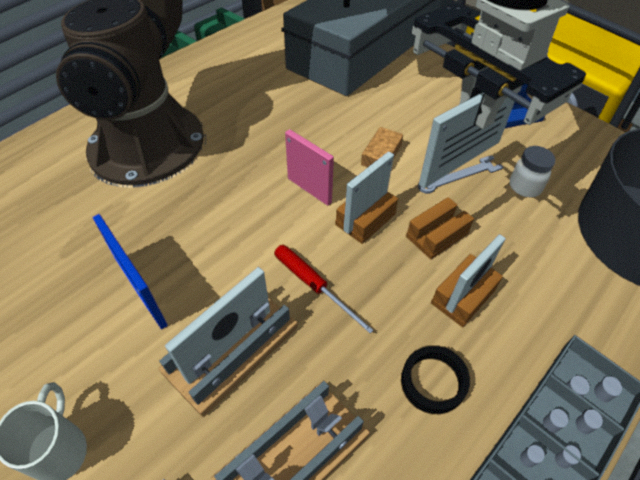

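The cover is out, level and gripped centrally; its block at (440,228) is empty and the other covers are untouched. I'll move above the rack.

Call:
carry_out:
  plan:
    - [[0,0,0],[0,0,-1.0],255]
    - [[0,0,0],[0,0,-2.4],255]
    - [[0,0,0],[0,0,-2.4],255]
    - [[0.01,-0.0025,0],[0,0,0],255]
    - [[0.025,-0.006,0],[0,0,0],255]
    - [[0.035,-0.0085,0],[0,0,0],255]
    - [[0.036,-0.009,0],[0,0,0],255]
    - [[0.036,-0.009,0],[0,0,0],255]
    - [[0.036,-0.009,0],[0,0,0],255]
    - [[0.036,-0.009,0],[0,0,0],255]
    - [[0.036,-0.009,0],[0,0,0],255]
    - [[0.036,-0.009,0],[0,0,0],255]

```text
time_s: 6.63
tcp_pos: [0.6087, -0.0778, 0.4136]
eef_rot: [179.9, -0.0, -92.7]
contact_force: [1.4, 1.0, -1.8]
gripper_width: 0.0119
```

Call:
carry_out:
  plan:
    - [[0.036,-0.009,0],[0,0,0],255]
    - [[0.035,-0.0085,0],[0,0,0],255]
    - [[0.03,-0.007,0],[0,0,0],255]
    - [[0.018,-0.0045,0],[0,0,0],255]
    - [[0.007,-0.0015,0],[0,0,0],255]
    - [[0,0,0],[0,0,0],255]
    - [[0,0,0],[0,0,0],255]
    - [[0,0,0],[0,0,0],255]

```text
time_s: 7.3
tcp_pos: [0.6333, -0.2021, 0.4142]
eef_rot: [180.0, 0.0, -92.7]
contact_force: [0.3, 0.7, -2.0]
gripper_width: 0.0119
```

Run:
```python
from h import *
s=r.get_state();print(s['time_s'],s['tcp_pos'],s['eef_rot'],s['contact_force'])
a=r.capture('wrist');print(r.get_calibration('wrist'));b=r.capture('top')
cv2.imwrite('pics/w3.png',a[:,:,::-1]);cv2.imwrite('pics/t3.png',b[:,:,::-1])
cv2.imwrite('pics/wt3.png',np.vstack([cv2.resize(a,(480,360))[:240],cv2.resize(b[40:220,340:560],(480,360))])[:,:,::-1])
```

```text
7.3 [ 0.6333322  -0.20209924  0.41423767] [ 1.79954070e+02  1.96102446e-02 -9.27050229e+01] [ 0.28931129  0.69362104 -1.99374839]
{'K': array([[370.92286863,   0.        , 320.0980422 ],
       [  0.        , 370.92286863, 243.05767462],
       [  0.        ,   0.        ,   1.        ]]), 'D': array([-0.05679217,  0.        ,  0.        ,  0.        ,  0.        ]), 'rvec': array([-0.0702304 , -3.095231  , -0.48308348]), 'tvec': array([0.64244879, 0.12374248, 0.45404355])}
```

View pics/w3.png

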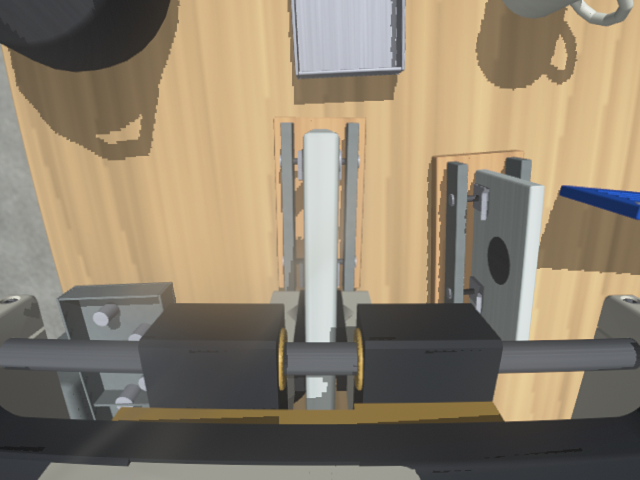

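The panel, columns 304–338 at row 133, sits over the rack with rails at 282–294 and 346–359 in row 125 and the base end at 275–365 in row 118. I'll check the numbers.

Run:
```python
from h import *
np.set_printoptions(precision=4,suppress=True)
P=onz('wrist',[(282,124),(294,124),(346,124),(359,124)],.0442);print(P,P.mean(0))
P=onz('wrist',[(275,118),(365,118)],.02);print('base',P,P.mean(0))
P=onz('wrist',[(304,131),(338,131)],.2725);print('panel -y end',P,P.mean(0))
a=cv2.cvtColor(cv2.imread('pics/w3.png'),cv2.COLOR_BGR2GRAY).astype(int)
for y in(140,180,220,250): print(y,[ (x,a[y,x+1]-a[y,x-1]) for x in range(270,372) if abs(a[y,x+1]-a[y,x-1])>35])
```

```text
[[ 0.6648 -0.2877  0.0442]
 [ 0.6539 -0.2872  0.0442]
 [ 0.6068 -0.285   0.0442]
 [ 0.595  -0.2845  0.0442]] [ 0.6301 -0.2861  0.0442]
base [[ 0.6736 -0.2938  0.02  ]
 [ 0.5867 -0.2898  0.02  ]] [ 0.6301 -0.2918  0.02  ]
panel -y end [[ 0.6352 -0.2835  0.2725]
 [ 0.6243 -0.283   0.2725]] [ 0.6298 -0.2833  0.2725]
140 [(273, np.int64(-41)), (275, np.int64(44)), (280, np.int64(-41)), (291, np.int64(-63)), (293, np.int64(60)), (294, np.int64(79)), (295, np.int64(36)), (302, np.int64(-37)), (304, np.int64(46)), (337, np.int64(-36)), (341, np.int64(-44)), (342, np.int64(-38)), (345, np.int64(-38)), (347, np.int64(51)), (348, np.int64(56)), (359, np.int64(45))]
180 [(276, np.int64(38)), (278, np.int64(-62)), (279, np.int64(-52)), (292, np.int64(-52)), (294, np.int64(69)), (295, np.int64(60)), (304, np.int64(60)), (305, np.int64(36)), (337, np.int64(-42)), (346, np.int64(43)), (347, np.int64(48)), (357, np.int64(36))]
220 [(282, np.int64(-46)), (292, np.int64(-47)), (293, np.int64(-36)), (294, np.int64(38)), (295, np.int64(75)), (296, np.int64(37)), (305, np.int64(40)), (346, np.int64(38))]
250 [(278, np.int64(41)), (282, np.int64(-47)), (292, np.int64(-41)), (304, np.int64(43)), (305, np.int64(48)), (339, np.int64(-41)), (340, np.int64(-38)), (345, np.int64(47)), (355, np.int64(38))]
```

Cover and rack agree to under 1 mm across and about 3 mm along. I'll descend 80 mm to the clip mouths, then push slowly.

Call:
carry_out:
  plan:
    - [[0,0,0.006],[0,0,0],255]
    - [[0,0,0.01],[0,0,0],255]
    - [[0,0,0.01],[0,0,0],255]
    - [[0,0,0.01],[0,0,0],255]
    - [[0,0,0.01],[0,0,0],255]
    - [[0,0,0.01],[0,0,0],255]
    - [[0,0,0.01],[0,0,0],255]
    - [[0,0,0.008],[0,0,0],255]
    - [[0,0,0.006],[0,0,0],255]
    - [[0,0,0],[0,0,0],255]

```text
time_s: 8.23
tcp_pos: [0.6332, -0.2028, 0.3328]
eef_rot: [179.9, 0.0, -92.7]
contact_force: [0.6, -0.1, -1.6]
gripper_width: 0.0115
```

Call:
carry_out:
  plan:
    - [[0,0,0.003],[0,0,0],255]
    - [[0,0,0.003],[0,0,0],255]
    - [[0,0,0.003],[0,0,0],255]
    - [[0,0,0.003],[0,0,0],255]
    - [[0,0,0.003],[0,0,0],255]
    - [[0,0,0.003],[0,0,0],255]
    - [[0,0,0.003],[0,0,0],255]
    - [[0,0,0.003],[0,0,0],255]
    - [[0,0,0.003],[0,0,0],255]
    - [[0,0,0.003],[0,0,0],255]

```text
time_s: 9.07
tcp_pos: [0.6348, -0.2032, 0.3083]
eef_rot: [-179.7, -0.1, -92.6]
contact_force: [-3.1, 1.7, 20.6]
gripper_width: 0.0117
```

Call:
carry_out:
  plan:
    - [[0,0,0.003],[0,0,0],255]
    - [[0,0,0.003],[0,0,0],255]
    - [[0,0,0.003],[0,0,0],255]
    - [[0,0,0.003],[0,0,0],255]
    - [[0,0,0.003],[0,0,0],255]
    - [[0,0,0.003],[0,0,0],255]
    - [[0,0,0.003],[0,0,0],255]
    - [[0,0,0.003],[0,0,0],255]

```text
time_s: 9.73
tcp_pos: [0.6342, -0.2031, 0.2822]
eef_rot: [-179.9, -0.1, -92.7]
contact_force: [-0.6, 0.7, 6.9]
gripper_width: 0.0119
```

Call:
carry_out:
  plan:
    - [[0,0,0.002],[0,0,0],255]
    - [[0,0,0.002],[0,0,0],255]
    - [[0,0,0.002],[0,0,0],255]
    - [[0,0,0.002],[0,0,0],255]
    - [[0,0,0],[0,0,0],255]

```text
time_s: 10.15
tcp_pos: [0.634, -0.2031, 0.2738]
eef_rot: [-179.9, -0.0, -92.7]
contact_force: [0.3, -0.7, 5.0]
gripper_width: 0.0114
```

Call:
carry_out:
  plan:
    - [[0,0,0.001],[0,0,0],255]
    - [[0,0,0.001],[0,0,0],255]
    - [[0,0,0.001],[0,0,0],255]
    - [[0,0,0.001],[0,0,0],255]
    - [[0,0,0],[0,0,0],255]

```text
time_s: 10.57
tcp_pos: [0.6342, -0.2031, 0.2726]
eef_rot: [-179.8, -0.1, -92.7]
contact_force: [-6.2, 2.1, 20.8]
gripper_width: 0.012
```

Call:
carry_out:
  plan:
    - [[0,0,0.001],[0,0,0],255]
    - [[0,0,0.0005],[0,0,0],255]
    - [[0,0,0],[0,0,0],255]
    - [[0,0,0],[0,0,0],255]

```text
time_s: 10.9
tcp_pos: [0.6341, -0.203, 0.2725]
eef_rot: [-179.8, -0.1, -92.6]
contact_force: [-9.3, 5.4, 30.0]
gripper_width: 0.0117
```

The cover stalls at 0.2725 with force rising to 30 N, exactly where the floor was predicted. I'll relax the push, release and rise.

Call:
carry_out:
  plan:
    - [[0,0,-0.002],[0,0,0],255]
    - [[0,0,-0.002],[0,0,0],255]
    - [[0,0,0],[0,0,0],0]
    - [[0,0,0],[0,0,0],0]
    - [[0,0,0],[0,0,0],0]
    - [[0,0,0],[0,0,0],0]
    - [[0,0,0],[0,0,0],0]
    - [[0,0,0],[0,0,0],0]
    - [[0,0,0],[0,0,0],0]
    - [[0,0,0],[0,0,0],0]
    - [[0,0,0],[0,0,0],0]
    - [[0,0,0],[0,0,0],0]

```text
time_s: 11.9
tcp_pos: [0.6336, -0.2029, 0.2712]
eef_rot: [-180.0, -0.0, -92.7]
contact_force: [0.4, -0.1, 0.1]
gripper_width: 0.0727
```

Call:
carry_out:
  plan:
    - [[0,0,0],[0,0,0],0]
    - [[0,0,-0.005],[0,0,0],0]
    - [[0,0,-0.01],[0,0,0],0]
    - [[0,0,-0.015],[0,0,0],0]
    - [[0,0,-0.02],[0,0,0],0]
    - [[0,0,-0.02],[0,0,0],0]
    - [[0,0,-0.02],[0,0,0],0]
    - [[0,0,-0.02],[0,0,0],0]
    - [[0,0,-0.02],[0,0,0],0]
    - [[0,0,0],[0,0,0],0]
    - [[0,0,0],[0,0,0],0]

```text
time_s: 12.82
tcp_pos: [0.6337, -0.2029, 0.4038]
eef_rot: [-179.8, -0.0, -92.7]
contact_force: [-0.4, 0.6, -0.8]
gripper_width: 0.0877
```

Run:
```python
from h import *
s=r.get_state();print(s['time_s'],s['tcp_pos'],s['contact_force'],s['gripper_width'])
a=r.capture('scene');b=r.capture('wrist');cv2.imwrite('pics/w4.png',b[:,:,::-1]);cv2.imwrite('pics/s4.png',a[:,:,::-1])
o=np.vstack([cv2.resize(b[90:350,220:560],(785,600))[:600]])
cv2.imwrite('pics/s4c.png',np.hstack([a[:,140:530],b[:,190:560]])[:,:,::-1])
```

```text
12.8167 [ 0.63365728 -0.20293079  0.40379082] [-0.35215612  0.57051064 -0.79756788] 0.08773488364681113
```

View pics/s4c.png

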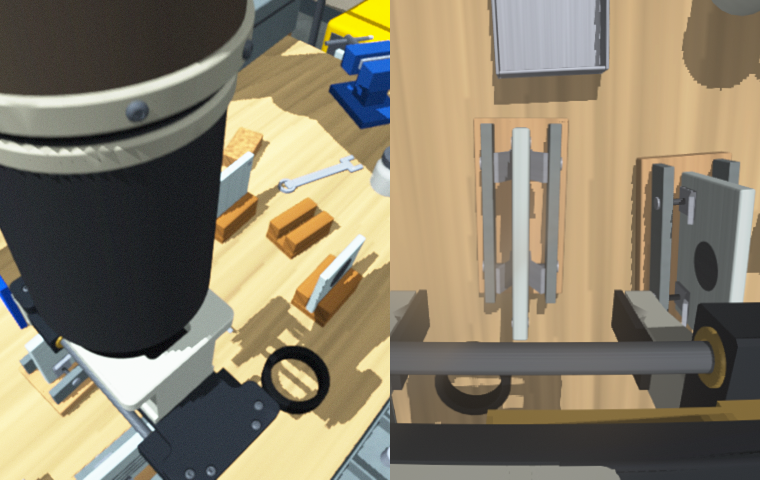

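Released: the cover stands upright between the clips, with its top face at wrist columns 313–328 (crop offset already added) and rows 128–339. The rails span rows 124–302. Both short covers are still in their blocks. I'll check the centring and seating height.

Run:
```python
from h import *
np.set_printoptions(precision=4,suppress=True)
o=-200
f=lambda P:[(x+190-390,y) for x,y in P]
for z in(.13,.14):
    P=onz('wrist',f([(513,128),(528,128),(513,339),(527,339)]),z);print('cover',z,P.mean(0),'len',np.linalg.norm(P[0]-P[2]),'thick',np.linalg.norm(P[0]-P[1]),P[0]-P[2])
P=onz('wrist',f([(481,124),(561,124),(484,302),(556,302)]),.0442);print('rails',P,P.mean(0))
```

```text
cover 0.13 [ 0.6334 -0.2056  0.13  ] len 0.15755056588556396 thick 0.009787876950604901 [-0.0083 -0.1573  0.    ]
cover 0.14 [ 0.6333 -0.2088  0.14  ] len 0.1513016408270453 thick 0.009399660575737993 [-0.0079 -0.1511  0.    ]
rails [[ 0.6639 -0.2887  0.0442]
 [ 0.5942 -0.2854  0.0442]
 [ 0.6743 -0.1174  0.0442]
 [ 0.6016 -0.114   0.0442]] [ 0.6335 -0.2014  0.0442]
```

Across, the cover and rack agree within 0.1 mm; along, within about 4 mm. The apparent length (157.5 mm of 160) puts the top at 0.126–0.13 m, which means fully seated. Handing in.

```bash
python3 -c "
from plant import r
print(r.close_job(), r.get_state()['time_s'])"
```

```text
the job is handed in; nothing more can be done
the job is handed in; nothing more can be done
```

The long louvred cover is in the empty rack, pushed down to the wooden base and released. I handed the job in at about 13 s of the 42 s allowed. I lifted it straight out of its block with a 60 N grip and pushed it slowly between the clips. It stalled at the predicted floor height, with the force rising from 5 N to 30 N.

Last checks:
- **Position:** from the wrist camera, the cover is within about 0.1 mm of the rack's centre line across and about 4 mm along, with yaw matching the rack.
- **Seating:** the apparent length of its top edge puts the top at 0.126–0.13 m, which fits a fully seated cover.
- **Release:** the gripper is open and about 130 mm higher, with no contact force.
- **Short covers:** both looked upright in their blocks in the final scene picture; I did not measure their positions. The arm hid part of the plain cover there.

The two estimates of the rack's centre along its length differed by 3–5 mm, well inside the 20 mm tolerance.

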